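# Set the blue pipette in the slanted cradle

### The job

Lay the pipette with the blue lower part in the slanted orange cradle, plunger end up the slope and tip down by the end stop, bedded in both forks, so that its handle can be taken again at the cradle's angle. Let go of it there, and leave the other pipette, the one with the white lower part, where it lies.

Things in the scene. Friction and masses are not known exactly. Their poses are not given: they have to be found in the camera images.
- blue_pipette: Pipette to set: white handle, blue lower part; 232 mm long, 95 g, lying on its side. Origin on its axis, 120 mm from the tip, 15 mm above the worktop; x to the plunger, z up as it lies, y across. Handle x = -37..84 mm, 33 wide (y), 30 thick (z): grip across y near the origin (balance within 15 mm). Round lower part, 29 thick. Hook and ejector stick out to y = +33, -24 at x = 60..91.
- white_pipette: Pipette to leave alone: same shape, size and frame, but white lower part and dark navy trim. Lies roughly parallel to the blue one, its origin 120 mm or more off in x; which of the two is nearer the robot varies.
- cradle_bed: Fixed cradle sloping 30 degrees: two orange forks on a metal base plate 215 x 90 mm. Origin where a seated pipette's origin lies, 105 mm above the worktop; x up the slope (upper end away from the robot), z square to the slope, upward, y across, level. Floors of the forks at z = -15 mm. A seated pipette has its axes along these; let go, it may slide down to the end stop.
- upper_fork (a point): Centre of the upper fork's floor, at [45, 0, -15] mm in the cradle_bed frame; same axes. This fork spans x = 36..54 there, the lower x = -122..-70 with an end stop at -122 (2 mm past a seated tip). Side walls 25 mm off the centre line at the floor, 31 mm at their tops (z = +9). Between the forks (x = -70..36) it is open for fingers at the sides and down to the base plate.

How it is judged:
By the outcome, as a careful person would: the job done as asked, in the order asked, and still so for the second after the job is handed in, with the robot touching nothing.
It also fails if it takes over 35 s, if anything falls off the work surface, if the arm or the gripper's body presses on something with over 40 N, if the wrist force passes 120 N, or if a joint passes its speed limit or range.

### The arm

A 7-joint arm with a two-finger parallel gripper is mounted at the origin on a cart in front of the work surface, level with it; the furniture and walls round the work are solid. World frame = base frame: x ahead of the robot, y to its left, z up, the work surface at z = 0. Lengths are in m, angles in rad, forces in N, time in s.
With the tool pointing down it reaches from about 0.425 to 0.825 m from the base axis. Payload 3.6 kg.
Tool frame: the origin (TCP) lies at the very end of the fingers, on their centre line; the grasp point (between the pads) lies bot.grip_point_offset behind it (bot.grip_point_offset is the distance from the TCP to the grasp point, in m); z points along the fingers, y is the line along which they close (so a half turn about z gives the same grasp; the last joint's range is limited). The gripper opens to 93 mm and grips with 3 to 60 N. Pads are 15 mm wide; open, the fingers measure 128 mm over their backs; the gripper's body (75 mm by 188 mm) begins 65 mm behind the grasp point.
Start: joints at [1.296, 0.615, -0.013, 1.423, 0.008, 1.103, -0.04], TCP at [0.16, -0.63, 0.219] pointing down, gripper open.
Joint ranges: [-3.12, 3.12], [-0.3, 2.06], [-1.34, 1.32], [0.26, 2.42], [-1.36, 4.5], [0.01, 1.98], [-2.84, 2.84]. Speed limits (rad/s): [2.79, 2.79, 3.14, 3.14, 3.14, 3.14, 3.14].

### API

Orientations are given as a 3x3 rotation matrix whose columns are the frame's x, y, z axes.
In Python, from bench import bot gives the robot as it stands. Calls block until the motion is done:
- bot.move_to(position, orientation): joint-space move of the TCP to a pose.
- bot.servo_line(position, rot=None, vel=0.15, guard=None): straight line of the TCP; rot=None keeps the orientation; vel is the mean speed in m/s. With guard (N) it stops when the force on the tool has changed by that much, and returns True; else False.
- bot.set_joints(angles): joint-space move.
- bot.grip(opening, force=None): finger opening in m; force is the grip in N (None keeps the last); returns when the fingers have stopped.
- bot.hold(seconds).
- bot.solve_ik(position, orientation): joint angles nearest the present ones, or None.
- bot.sense(): the state.
- bot.grab_frame(name): name is "scene" or "top" or "wrist"; returns the picture (420x560x3 uint8, red, green, blue); there is no depth.
- bot.get_calibration(name): a dict with "mtx" (3x3 intrinsics, pixels), "R" (3x3) and "t" (3): a world point X has camera coordinates R X + t; the wrist camera has in their place "T_tool_cam" (4x4, takes a point from camera to tool coordinates, whose origin is the TCP and whose axes are the flange's). Camera axes: x right, y down, z forward; pixel columns grow to the right and rows downward; lengths in m; the calibration is good to about 2 mm. A picture is of the moment at which its call begins: read the wrist's pose just before it. get_calibration takes no time and is no camera call.
A pose or a line that the arm cannot do raises bot.MotionError and nothing moves.
- bot.close_job(): hands the job in; it is judged then, once.
Trained networks look in the newest picture that a camera, given by its name, has taken for a name from the list of things; names that differ only in an ending like _2 or _b are one class to them, and where a whole thing is asked for, a point or a joint stands for the part that bears it (a point fixed in the world has none). Each returns a list of dicts, best first, with "conf" (0 to 1); they miss things now and then, are a little off and sometimes report something else, mostly with a low value. They report only what shows in the picture. A call takes as long as a camera call.
- bot.boxes_of(thing, camera): "bbox" ([centre column, centre row, width, height] in pixels, round what is visible of it).
- bot.cut_out(thing, camera): "mask" (420x560 bool, what is visible of it) and "bbox" ([centre column, centre row, width, height] in pixels, round what is visible of it).
- bot.tip_of(thing, camera): "at" ([column, row] in pixels: a listed point, or the origin of a listed thing).
The state is a dict: "t": time; "q": joint angles; "qd": joint speeds; "tau": joint torques, N m; "position": TCP position; "ee_rot": TCP orientation; "wrist_force": force on the tool from outside, world axes, zero at the start; "wrist_torque": the same for the moment, N m; "finger_gap": finger opening in m; "grasp_force": force on a finger pad.
Only numpy, scipy, OpenCV 4.12 (cv2) and the standard library are available. Lean on these libraries where they do the work, as an engineer would, in place of code of your own. Each camera call takes 0.05 s, during which the arm holds its last target. There are 200 camera calls.

## Working session

There is one attempt and no reset: what is moved stays moved. The work goes in short steps, each a Python script; the robot and the scene stay as the last script left them, time stands still between calls to the robot, and variables do not carry over. Pictures are saved under pics/ and viewed, at most 10 in all, crops included, and the job is handed in when it is done.

```bash
ls; mkdir -p pics; python3 - <<'E'
from bench import bot
import cv2,numpy as np
np.set_printoptions(precision=4,suppress=True)
print(bot.grip_point_offset)
im={}
for c in("scene","top"):
    im[c]=bot.grab_frame(c); k=bot.get_calibration(c); print(c,k["mtx"].tolist(),k["R"].tolist(),k["t"])
    for th in("blue_pipette","white_pipette","cradle_bed","upper_fork"):
        print(c,th,[(np.round(d["at"],1).tolist(),round(d["conf"],2)) for d in bot.tip_of(th,c)][:3])
    for th in("blue_pipette","white_pipette","cradle_bed"):
        for d in bot.cut_out(th,c)[:2]:
            m=d["mask"].astype(np.uint8); print(th,round(d["conf"],2),np.round(d["bbox"]),m.sum(),cv2.minAreaRect(cv2.findNonZero(m)))
cv2.imwrite("pics/a.png",cv2.cvtColor(im["top"],cv2.COLOR_RGB2BGR));cv2.imwrite("pics/b.png",cv2.cvtColor(im["scene"],cv2.COLOR_RGB2BGR))
print(bot.sense()["t"])
E
```

```text
pics
0.0188
scene [[492.91813857160224, 0.0, 284.95914108839577], [0.0, 492.91813857160224, 221.9924388688659], [0.0, 0.0, 1.0]] [[-0.7585897782362057, -0.6515042902783315, 0.00914921332533301], [-0.4108200173145174, 0.4673517440751157, -0.7828213465942578], [0.5057355650231101, -0.5975989516882334, -0.6221792597088723]] [0.3063 0.3074 1.1992]
scene blue_pipette [([197.0, 346.5], 0.81)]
scene white_pipette [([164.0, 307.0], 0.92)]
scene cradle_bed [([328.9, 171.6], 0.59)]
scene upper_fork [([332.0, 164.1], 0.68)]
blue_pipette 0.66 [194. 347.  61.  76.] 1117 ((197.79173278808594, 349.6681823730469), (23.117755889892578, 90.85580444335938), 42.954593658447266)
white_pipette 0.94 [164. 306.  63.  61.] 972 ((167.77511596679688, 306.5066223144531), (20.741443634033203, 82.70650482177734), 48.5035285949707)
cradle_bed 0.77 [329. 186.  24.  54.] 506 ((330.3541259765625, 186.28240966796875), (23.021717071533203, 53.68033981323242), 2.544804573059082)
top [[505.4837874505891, 0.0, 275.525502476329], [0.0, 505.4837874505891, 206.8518632635681], [0.0, 0.0, 1.0]] [[0.3747598863281205, -0.9270744908180201, -0.009376357173376997], [-0.733873299915885, -0.2904498370241904, -0.6140593390244873], [0.5665553876452885, 0.23700586627155382, -0.7892041637516664]] [-0.2277  0.3774  1.4647]
top blue_pipette [([161.2, 204.6], 0.75)]
top white_pipette [([190.8, 171.5], 0.78)]
top cradle_bed []
top upper_fork []
blue_pipette 0.64 [162. 202.  68.  15.] 530 ((161.0, 200.0), (64.0, 14.0), 0.0)
white_pipette 0.83 [188. 175.  53.  13.] 381 ((189.03384399414062, 171.39076232910156), (50.477718353271484, 11.204943656921387), 3.1798300743103027)
cradle_bed 0.71 [345. 237.  19.  18.] 289 ((344.9384765625, 234.39231872558594), (19.72152328491211, 18.605209350585938), 60.2551155090332)
cradle_bed 0.55 [160. 203.  62.  22.] 581 ((160.03623962402344, 200.05091857910156), (62.20555877685547, 15.04529857635498), 1.432096242904663)
0.8
```

View pics/a.png

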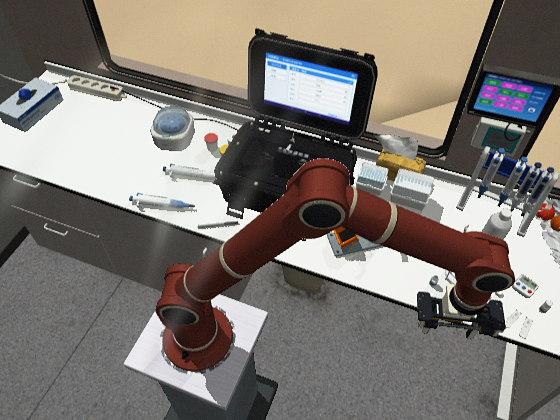

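View pics/b.png

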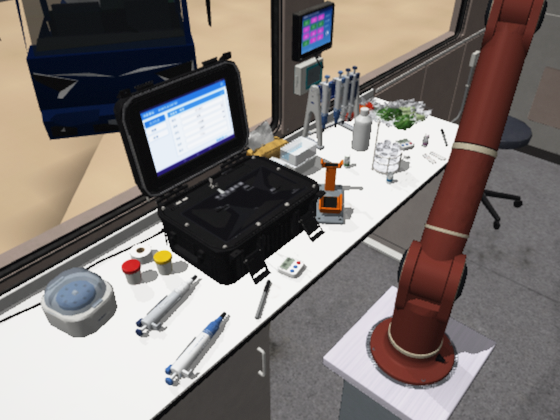

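The top view shows the blue pipette at about (161,203), tip to the right, and the white one behind it at (188,173). The arm hides most of the cradle. In the scene view the cradle is at (330,190), and the blue pipette runs from its plunger at (172,375) to its tip at (226,318).

```bash
cat > h.py <<'E'
import numpy as np, cv2
from bench import bot
np.set_printoptions(precision=4,suppress=True)
def cam(name, s=None):
    k=bot.get_calibration(name)
    if "R" in k: return np.array(k["mtx"]),np.array(k["R"]),np.array(k["t"])
    s=s or bot.sense(); T=np.eye(4); T[:3,:3]=s["ee_rot"]; T[:3,3]=s["position"]
    W=np.linalg.inv(T@np.array(k["T_tool_cam"])); return np.array(k["mtx"]),W[:3,:3],W[:3,3]
def onplane(c,px,z):
    K,R,t=c; d=R.T@np.linalg.solve(K,[px[0],px[1],1.]); o=-R.T@t
    return o+d*(z-o[2])/d[2]
def proj(c,X):
    K,R,t=c; p=(R@np.atleast_2d(X).T).T+t; p=p@K.T; return p[:,:2]/p[:,2:]
def tri(c1,p1,c2,p2):
    P=[K@np.c_[R,t] for K,R,t in(c1,c2)]
    X=cv2.triangulatePoints(P[0],P[1],np.array(p1,float),np.array(p2,float))[:,0]; return X[:3]/X[3]
E
python3 - <<'E'
from h import *
s,t=cam("scene"),cam("top")
print("blue",onplane(s,(197,346.5),.015),onplane(t,(161.2,204.6),.015),"tip",onplane(s,(227,316),.01),onplane(t,(196,207),.01),"plg",onplane(s,(170,376),.015),onplane(t,(129,200),.015))
print("white",onplane(s,(164,307),.015),onplane(t,(190.8,171.5),.015))
print("cradle",onplane(s,(328.9,171.6),.105),"fork",onplane(s,(332,164.1),.105-.013+.0225), "platecorners",[onplane(s,p,0) for p in((316,220),(344,220))], onplane(t,(345,235),.05))
E
```

```text
blue [0.3859 0.3441 0.015 ] [0.3801 0.3341 0.015 ] tip [0.4034 0.2281 0.01  ] [0.4183 0.2196 0.01  ] plg [0.3703 0.4384 0.015 ] [0.3565 0.449  0.015 ]
white [0.5445 0.3169 0.015 ] [0.554  0.3109 0.015 ]
cradle [ 0.5317 -0.3696  0.105 ] fork [ 0.5431 -0.4012  0.1145] platecorners [array([ 0.4834, -0.2465,  0.    ]), array([ 0.4154, -0.3063,  0.    ])] [ 0.4672 -0.2974  0.05  ]
```

```bash
python3 - <<'E'
from h import *
print(np.array(bot.get_calibration("wrist")["T_tool_cam"]),bot.get_calibration("wrist")["mtx"][0])
print(bot.sense()["ee_rot"])
def fr(yaw,slope,sgn):
    x=np.array([np.cos(yaw)*np.cos(slope),np.sin(yaw)*np.cos(slope),np.sin(slope)]); y=np.array([-np.sin(yaw),np.cos(yaw),0]); z=np.cross(x,y)
    return np.c_[sgn*x,-sgn*y,-z]
s=cam("scene");
for p in((225,285),(320,200),(165,240),(140,190),(245,140)): print(p,onplane(s,p,0),onplane(s,p,.12))
for sg in(1,-1):
    print(sg,"pick",bot.solve_ik([.383,.34,.015],fr(np.radians(103),0,sg)),"look",bot.solve_ik([.383,.34,.25],fr(np.radians(103),0,sg)))
    for yw in(-25,-35,-45,-55):
        R=fr(np.radians(yw),np.pi/6,sg)
        print(yw,bot.solve_ik(np.array([.53,-.37,.105])+R[:,2]*.0188,R),bot.solve_ik(np.array([.53,-.37,.105])-R[:,2]*.1,R))
    print("over",bot.solve_ik([.42,-.27,.4],fr(np.radians(-40),0,sg)))
E
```

```text
[[-0.0005 -0.9653 -0.2612  0.0718]
 [ 1.     -0.0003 -0.0009  0.0001]
 [ 0.0008 -0.2612  0.9653 -0.1671]
 [ 0.      0.      0.      1.    ]] [364.1502   0.     280.5322]
[[ 0.9692  0.2463  0.    ]
 [ 0.2463 -0.9692  0.    ]
 [ 0.     -0.     -1.    ]]
(225, 285) [0.4941 0.1487 0.    ] [0.4036 0.2248 0.12  ]
(320, 200) [ 0.5407 -0.3425  0.    ] [ 0.4445 -0.2065  0.12  ]
(165, 240) [0.7697 0.1367 0.    ] [0.6456 0.2143 0.12  ]
(140, 190) [1.047  0.0247 0.    ] [0.8891 0.1159 0.12  ]
(245, 140) [ 1.0214 -0.4706  0.    ] [ 0.8666 -0.319   0.12  ]
1 pick [-0.4992  0.7451 -0.4136  1.9994  0.586   0.5153 -1.1082] look [-0.0568  0.5906 -1.1469  1.751   0.5792  1.1872 -1.1431]
-25 [ 0.7534  0.6499 -0.2015  2.023   2.5137  0.0474  2.3935] [ 0.7022  0.4008 -0.0823  2.0836 -0.4358  0.1585 -0.9588]
-35 [ 0.576   0.6397 -0.0144  2.0349  2.6428  0.0641  2.0328] [ 0.4295  0.3977  0.1761  2.1007 -0.3791  0.134  -1.245 ]
-45 [0.3997 0.6491 0.172  2.0311 2.429  0.0498 2.0162] [ 0.141   0.4317  0.4679  2.095  -0.3888  0.1566 -1.4654]
-55 [ 0.2005  0.6865  0.4057  2.0111 -0.6222  0.0188 -1.4508] [-0.0745  0.4945  0.6914  2.0649 -0.3529  0.217  -1.7236]
over [ 0.4648  0.2445  0.0842  1.5192 -0.0207  1.3788 -1.7184]
-1 pick [-0.1117  1.0349 -1.1533  1.988   1.1781  1.0174  1.4979] look [-0.0568  0.5906 -1.1469  1.751   0.5792  1.1872  1.9985]
-25 [ 1.2055  0.8475 -0.9596  2.0094  1.6879  0.5592  0.2422] [ 1.017   0.4418 -0.5197  2.0753  0.73    0.2015  1.0474]
-35 [ 1.0559  0.7654 -0.7695  2.0201  1.7186  0.5175 -0.0356] [ 0.771   0.4066 -0.2886  2.0915  0.8578  0.1997  0.6878]
-45 [ 0.8927  0.7112 -0.581   2.0153  1.6802  0.495  -0.2394] [ 0.5732  0.4027 -0.1305  2.0833  0.9422  0.259   0.3792]
-55 [ 0.2405  0.6762  0.3428  2.0112  1.0873  0.0333 -0.0079] [ 0.4334  0.4177 -0.0413  2.0512  0.9382  0.3571  0.1702]
over [ 0.9941  0.2942 -0.6499  1.504   0.1789  1.4036  1.2078]
```

```bash
cat >> h.py <<'E'
def fr(yaw,slope,sgn):
    """tool orientation gripping a pipette whose x axis has this yaw and slope"""
    x=np.array([np.cos(yaw)*np.cos(slope),np.sin(yaw)*np.cos(slope),np.sin(slope)]); y=np.array([-np.sin(yaw),np.cos(yaw),0]); z=np.cross(x,y)
    return np.c_[sgn*x,-sgn*y,-z]
def snap(name,file=None):
    s=bot.sense(); im=bot.grab_frame(name)
    if file: cv2.imwrite(file,cv2.cvtColor(im,cv2.COLOR_RGB2BGR))
    return cam(name,s)
E
python3 - <<'E'
from h import *
import pickle
D={}
def look(name,things,f=None):
    c=snap(name,f); D[f]=c
    for th in things:
        r=bot.tip_of(th,name); print(name,th,[(np.round(d["at"],1).tolist(),round(d["conf"],2)) for d in r[:2]])
        if r: D[f,th]=r[0]["at"]
bot.move_to([.50,-.34,.33],fr(np.radians(-40),0,1)); print(bot.sense()["t"])
look("wrist",["cradle_bed","upper_fork"],"pics/w1.png")
bot.move_to([.40,.32,.28],fr(np.radians(103),0,1)); print(bot.sense()["t"],bot.sense()["q"])
look("wrist",["blue_pipette","white_pipette"],"pics/w2.png")
look("top",["cradle_bed","upper_fork"],"pics/t2.png")
look("scene",["cradle_bed","upper_fork"],"pics/s2.png")
pickle.dump(D,open("D.pkl","wb"))
w=D["pics/w1.png"]
for th,z in(("cradle_bed",.105),("upper_fork",.105-.013+.0225)):
    for f in("pics/t2.png","pics/s2.png"):
        if (f,th) in D and ("pics/w1.png",th) in D: print(th,f,tri(w,D["pics/w1.png",th],D[f],D[f,th]))
    if ("pics/w1.png",th) in D: print(th,onplane(w,D["pics/w1.png",th],z))
for th in("blue_pipette","white_pipette"):
    if ("pics/w2.png",th) in D: print(th,onplane(D["pics/w2.png"],D["pics/w2.png",th],.015))
print(bot.sense()["t"])
E
```

```text
2.4833
wrist cradle_bed []
wrist upper_fork [([297.6, 109.1], 0.89)]
5.0167 [-0.2939  0.3925 -0.6041  1.7092  0.2449  1.1164 -0.7469]
wrist blue_pipette [([276.4, 150.3], 0.88)]
wrist white_pipette [([394.8, 210.8], 0.98)]
top cradle_bed [([374.8, 222.5], 0.61)]
top upper_fork [([386.1, 214.6], 0.55)]
scene cradle_bed [([328.7, 172.2], 0.86)]
scene upper_fork [([334.0, 165.8], 0.98)]
upper_fork pics/t2.png [ 0.5431 -0.4014  0.1158]
upper_fork pics/s2.png [ 0.5394 -0.4041  0.1081]
upper_fork [ 0.543  -0.4014  0.1145]
blue_pipette [0.3901 0.3433 0.015 ]
white_pipette [0.5485 0.3034 0.015 ]
5.4667
```

View pics/w1.png

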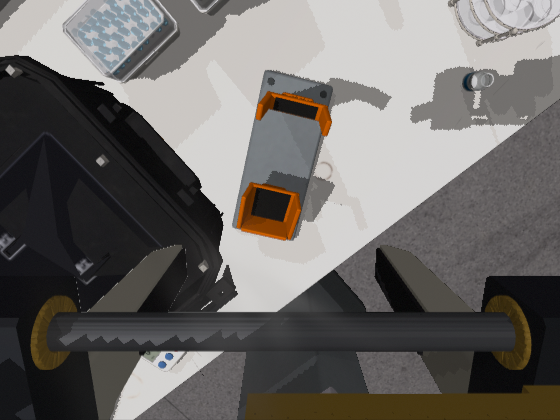

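View pics/w2.png

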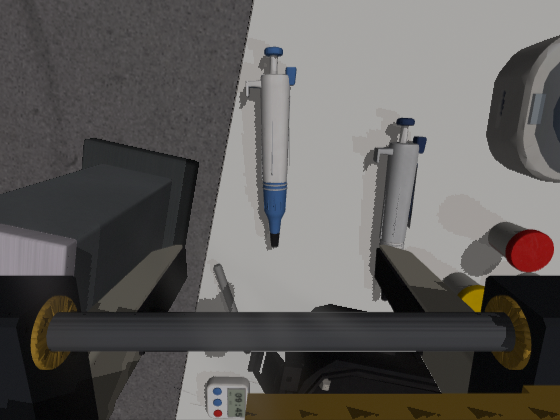

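Wrist view 1 shows the cradle: upper fork floor around (297,108), lower fork around (273,205), plate corners (266,71), (332,87), (298,240) and (233,228). Wrist view 2 shows the blue pipette with its plunger at (274,48), tip at (275,245) and hook to the left. The white pipette is well clear of it on the right.

```bash
python3 - <<'E'
from h import *
import pickle
from scipy.optimize import least_squares
D=pickle.load(open("D.pkl","rb")); w=D["pics/w1.png"]; b=D["pics/w2.png"]
pl,tp=onplane(b,(274,48),.015),onplane(b,(275,245),.013)
d=pl-tp; print("blue plg,tip",pl,tp,np.hypot(d[0],d[1]),np.degrees(np.arctan2(d[1],d[0])),"orig",tp+(d/np.linalg.norm(d))*.12)
for z in(0,.01,.02):
    c=np.array([onplane(w,p,z) for p in((266,71),(332,87),(298,240),(233,228))])
    u=(c[0]+c[1]-c[2]-c[3])/2; v=(c[0]-c[1]+c[3]-c[2])/2
    print(z,c.mean(0),np.linalg.norm(u),np.linalg.norm(v),np.degrees(np.arctan2(u[1],u[0])))
yaw=np.arctan2(u[1],u[0])
def pts(p,P):
    R=fr(p[2],np.pi/6,1)*[1,-1,-1]; return np.array([p[0],p[1],.105])+np.array(P)/1000@R.T
def draw(p,f,out,box,sc):
    im=cv2.imread(f); x0,y0,x1,y1=box; im=cv2.resize(im[y0:y1,x0:x1],None,fx=sc,fy=sc,interpolation=cv2.INTER_CUBIC)
    for xa,xb in((36,54),(-122,-70)):
        for P,col in(([[xa,-25,-15],[xb,-25,-15],[xb,25,-15],[xa,25,-15]],(255,0,0)),([[xa,-31,9],[xb,-31,9],[xb,31,9],[xa,31,9]],(0,255,0))):
            q=(proj(D[f],pts(p,P))-[x0,y0]+.5)*sc; cv2.polylines(im,[np.int32(q)],True,col,1)
    cv2.imwrite(out,im); return im
h=np.array([.543,-.4014])-.0465*np.array([np.cos(yaw),np.sin(yaw)])
p=[*h,yaw]; print(p)
a=draw(p,"pics/w1.png","pics/o1.png",(220,60,345,250),3)
s=draw(p,"pics/s2.png","pics/o2.png",(300,150,370,225),5)
H=max(a.shape[0],s.shape[0]); a=cv2.copyMakeBorder(a,0,H-a.shape[0],0,0,0); s=cv2.copyMakeBorder(s,0,H-s.shape[0],0,0,0)
cv2.imwrite("pics/o3.png",np.hstack([a,s])); print(np.hstack([a,s]).shape)
E
```

```text
blue plg,tip [0.3631 0.4516 0.015 ] [0.4145 0.2262 0.013 ] 0.23114698800752834 102.84302454057857 orig [0.3878 0.3432 0.014 ]
0 [ 0.5013 -0.3453  0.    ] 0.21600767659975828 0.09141223151702463 -52.2937595452287
0.01 [ 0.5023 -0.3461  0.01  ] 0.21166039111918036 0.08957250492454097 -52.2937595452287
0.02 [ 0.5034 -0.347   0.02  ] 0.2073131056386023 0.08773277833205723 -52.2937595452287
[np.float64(0.5145599855563193), np.float64(-0.36461120308513423), np.float64(-0.9126982823104535)]
(570, 725, 3)
```

View pics/o3.png

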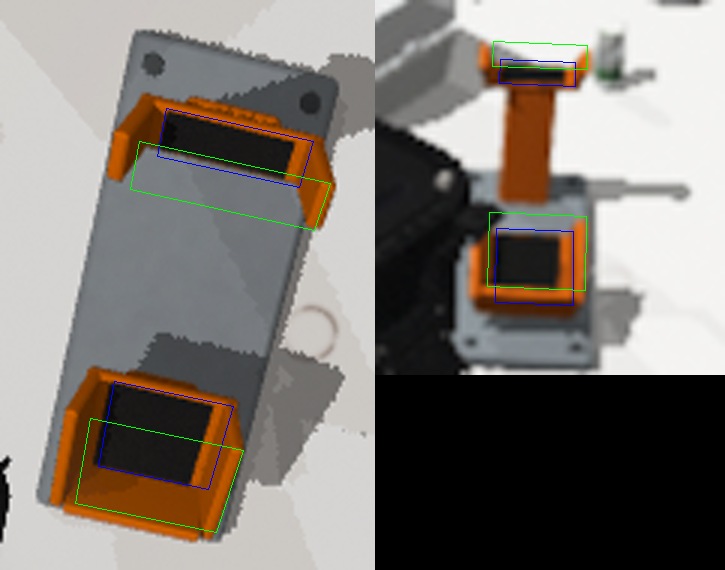

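The projected model fits the forks to within about 2 mm, and both the plate centre line and the pads put it some 1.5 mm further left. I'll pick now, with the half-turned grasp, which keeps joint 6 away from its limit.

```bash
cat >> h.py <<'E'
yc=np.radians(-52.3); U=np.array([np.cos(yc),np.sin(yc),0]); N=np.array([-np.sin(yc),np.cos(yc),0])
Rp=fr(yc,np.pi/6,-1); zc=-Rp[:,2]; xc=-Rp[:,0]
C=np.array([.5146,-.3646,.105])+.0015*N
dz=.011   # pipette axis behind the TCP
yb=np.radians(102.8); B=np.array([.388,.3433,0]); Rb=fr(yb,0,-1)
def st(*k):
    s=bot.sense(); print(round(s["t"],2),s["position"],s["wrist_force"],round(s["finger_gap"],4),round(s["grasp_force"],1),*[s[i] for i in k])
E
python3 - <<'E'
from h import *
bot.move_to(B+[0,0,.10],Rb); st("q")
for z in(.004,): print(bot.solve_ik(B+[0,0,z],Rb))
bot.servo_line(B+[0,0,.004],vel=.12,guard=12); st()
bot.grip(.02,25); st()
bot.servo_line(B+[0,0,.25],vel=.2); st("q")
for a,b in((.05,.15),(.05,0),(0,0)): print(bot.solve_ik(C-zc*dz+a*zc+[0,0,b],Rp))
snap("wrist","pics/w3.png")
E
```

```text
7.52 [0.3882 0.3434 0.1002] [-0.1878  1.09    0.2241] 0.0928 0.0 [-0.0735  0.9006 -1.2234  1.9164  0.9806  1.0912  1.6449]
[-0.1399  1.0219 -1.0842  1.9765  1.1673  0.9613  1.5166]
8.47 [0.3881 0.3439 0.0046] [-0.5634  0.3974  0.1091] 0.0931 0.0
9.43 [0.388  0.3433 0.004 ] [-0.1271  0.3722 -0.0168] 0.0332 25.0
10.81 [0.3877 0.3425 0.2488] [-0.7638 -0.6339 -1.2756] 0.0332 25.0 [-0.0103  0.6828 -1.3005  1.7364  0.6881  1.2743  1.8896]
[ 1.1725  0.4578 -1.0374  1.8793  1.0367  0.8342  0.2603]
[ 0.7627  0.5515 -0.447   2.0773  1.4558  0.4651 -0.2356]
[ 0.7597  0.6525 -0.4231  2.0501  1.632   0.4639 -0.3808]
```

View pics/w3.png

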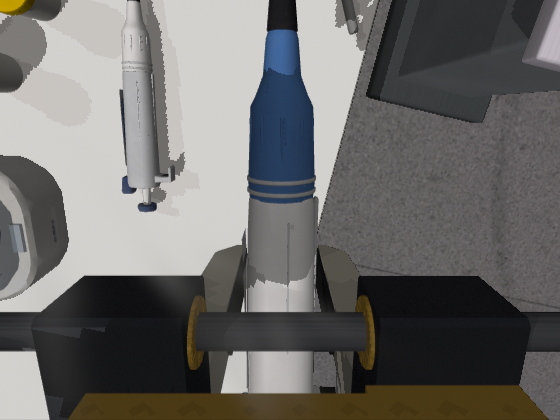

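The wrist view shows the blue pipette held straight, with the handle–blue joint at row ~200 and the axis at column ~281; the gap is 33.2 mm. Next I carry it over the cradle and lower it under guard.

```bash
python3 - <<'E'
from h import *
k=bot.get_calibration("wrist"); T=np.linalg.inv(np.array(k["T_tool_cam"]))
print("joint px",proj((np.array(k["mtx"]),T[:3,:3],T[:3,3]),[[.037,0,-.026],[.037,.0165,-.011]]))
P=C-zc*dz+.001*xc
bot.move_to(P+.05*zc+[0,0,.15],Rp); st("q")
bot.servo_line(P+.045*zc,vel=.15); st("q")
c=snap("scene","pics/s4.png"); snap("wrist","pics/w4.png")
E
python3 -c "
import cv2,numpy as np
a=cv2.resize(cv2.imread('pics/s4.png')[110:230,270:400],None,fx=4,fy=4,interpolation=2);b=cv2.resize(cv2.imread('pics/w4.png')[:320,130:430],(450,480))
cv2.imwrite('pics/c4.png',cv2.resize(np.hstack([a,b]),None,fx=.8,fy=.8))"
```

```text
joint px [[278.9804 201.6798]
 [316.6964 193.3046]]
13.32 [ 0.5051 -0.3478  0.2894] [ 0.4831  0.032  -0.8132] 0.033 25.0 [ 1.1713  0.4585 -1.0381  1.8767  1.0352  0.835   0.2632]
14.5 [ 0.5065 -0.3508  0.1356] [ 0.0513 -1.2765  0.208 ] 0.033 25.0 [ 0.9949  0.6549 -0.8168  2.0651  1.536   0.7004 -0.2569]
```

View pics/c4.png

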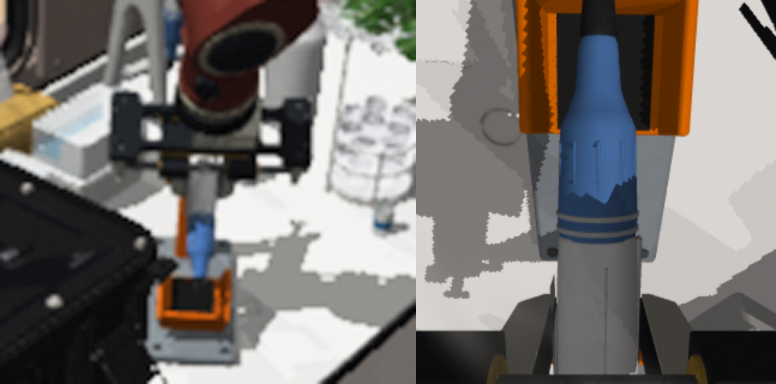

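The wrist view suggests the lower fork sits a few mm to the right (+y) of the pipette. I'll measure that offset numerically before lowering.

```bash
python3 - <<'E'
from h import *
import pickle
s=bot.sense(); print(s["t"],s["position"]-(C-zc*dz+.001*xc+.045*zc)); print(np.degrees(cv2.Rodrigues(Rp.T@np.array(s["ee_rot"]))[0].ravel()))
D=pickle.load(open("D.pkl","rb"))
M=np.c_[xc,np.cross(zc,xc),zc]
def loc(c,px,zl):   # pixel -> cradle frame on plane z=zl
    K,R,t=c; d=M.T@(R.T@np.linalg.solve(K,[px[0],px[1],1.])); o=M.T@(-R.T@t-C); return (o+d*(zl-o[2])/d[2])*1000
for f,c in(("pics/w4.png",cam("wrist",s)),("pics/w1.png",D["pics/w1.png"])):
    hsv=cv2.cvtColor(cv2.imread(f),cv2.COLOR_BGR2HSV); m=cv2.inRange(hsv,(5,170,70),(20,255,255)); m[250:]=0
    n,l,stt,_=cv2.connectedComponentsWithStats(m)
    for i in range(1,n):
        if stt[i,4]<250: continue
        pt=cv2.findNonZero((l==i).astype(np.uint8))[:,0]
        q=np.array([loc(c,p,.009) for p in pt]); print(f,stt[i],"x",q[:,0].min(),q[:,0].max())
        for a in np.arange(np.ceil(q[:,0].min()/8)*8,q[:,0].max(),8):
            k=abs(q[:,0]-a)<1.2
            if k.sum()>3: print("  x %.0f y %.1f %.1f mid %.1f"%(a,q[k,1].min(),q[k,1].max(),(q[k,1].min()+q[k,1].max())/2))
E
```

```text
14.6 [ 0.0005 -0.0001  0.0009]
[-0.0361 -0.0867  0.0198]
pics/w4.png [ 213    0   56  111 3881] x -120.51160363490851 -70.14944481117855
  x -120 y -32.3 -6.1 mid -19.2
  x -112 y -32.2 -16.7 mid -24.5
  x -104 y -32.6 -16.5 mid -24.5
  x -96 y -32.5 -16.7 mid -24.6
  x -88 y -32.9 -16.9 mid -24.9
  x -80 y -32.7 -17.1 mid -24.9
  x -72 y -33.1 -16.3 mid -24.7
pics/w4.png [ 296    0   69  113 4312] x -120.47365960363818 -69.09455224456866
  x -120 y 7.2 39.5 mid 23.3
  x -112 y 23.1 39.5 mid 31.3
  x -104 y 22.9 39.5 mid 31.2
  x -96 y 22.6 39.4 mid 31.0
  x -88 y 22.4 38.9 mid 30.7
  x -80 y 22.6 38.8 mid 30.7
  x -72 y 16.8 38.8 mid 27.8
pics/w1.png [256  91  76  45 908] x 37.0635331839238 72.62454906366703
  x 40 y -34.2 37.1 mid 1.4
  x 48 y -33.9 37.2 mid 1.6
  x 56 y -32.8 36.3 mid 1.8
  x 64 y -28.3 32.8 mid 2.2
  x 72 y -11.1 17.1 mid 3.0
pics/w1.png [ 237  182   64   58 1867] x -130.1706739399696 -40.96910419114566
  x -128 y -29.8 32.4 mid 1.3
  x -120 y -31.1 39.7 mid 4.3
  x -112 y -30.8 40.5 mid 4.9
  x -104 y -31.6 40.2 mid 4.3
  x -96 y -31.3 39.7 mid 4.2
  x -88 y -32.1 39.4 mid 3.6
  x -80 y -32.6 38.9 mid 3.2
  x -72 y -32.2 39.6 mid 3.7
  x -64 y -30.4 38.2 mid 3.9
  x -56 y -27.5 35.6 mid 4.1
  x -48 y -24.3 33.2 mid 4.4
```

```bash
python3 - <<'E'
from h import *
Cn=C+.0021*N+.0006*xc; R=fr(yc-np.radians(.8),np.pi/6,-1); z=-R[:,2]; x=-R[:,0]
P=Cn-z*dz+.001*x
bot.servo_line(P+.02*z,rot=R,vel=.06); st()
hit=bot.servo_line(P-.0025*z,vel=.03,guard=5); s=bot.sense(); print("hit",hit,M:=(np.c_[x,np.cross(z,x),z].T@(s["position"]-P)*1000)); st("wrist_torque")
snap("wrist","pics/w5.png")
c=snap("scene","pics/s5.png")
E
python3 -c "
import cv2,numpy as np
a=cv2.resize(cv2.imread('pics/s5.png')[110:230,270:400],None,fx=4,fy=4,interpolation=2);b=cv2.resize(cv2.imread('pics/w5.png')[:320,130:430],(450,480))
cv2.imwrite('pics/c5.png',cv2.resize(np.hstack([a,b]),None,fx=.8,fy=.8))"
```

```text
15.17 [ 0.5156 -0.3597  0.1131] [-0.3462  0.0691 -0.7569] 0.0332 25.0
hit True [-0.2133 -0.338  -0.5461]
15.82 [ 0.5214 -0.3682  0.0957] [-1.2228  0.1923  3.1078] 0.0329 25.0 [0.0868 0.0342 0.0072]
```

View pics/c5.png

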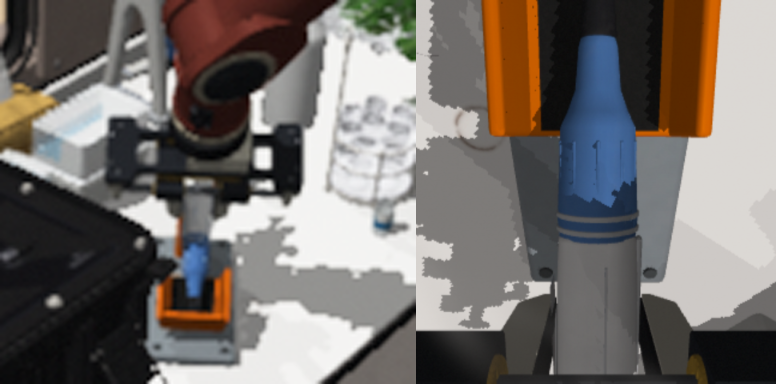

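The pipette is centred in the lower fork (fork columns 485–720, pipette at 598), and contact came 0.5 mm past the nominal seat height. I'll release it and back off square to the slope.

```bash
python3 - <<'E'
from h import *
R=np.array(bot.sense()["ee_rot"]); 
bot.grip(.065,10); st()
bot.hold(.3)
bot.servo_line(bot.sense()["position"]-R[:,2]*.13,vel=.12); st()
bot.hold(.3)
snap("wrist","pics/w6.png"); snap("scene","pics/s6.png"); st()
print([(d["at"],d["conf"]) for d in bot.tip_of("blue_pipette","scene")])
E
python3 -c "
import cv2,numpy as np
a=cv2.resize(cv2.imread('pics/s6.png')[110:230,270:400],None,fx=4,fy=4,interpolation=2);b=cv2.resize(cv2.imread('pics/w6.png')[:320,130:430],(450,480))
cv2.imwrite('pics/c6.png',cv2.resize(np.hstack([a,b]),None,fx=.8,fy=.8))"
```

```text
16.64 [ 0.5205 -0.3679  0.0948] [-0.013   0.2742 -0.6861] 0.0652 0.0
18.18 [ 0.4812 -0.3161  0.2068] [-0.6868 -0.4744 -0.0825] 0.0652 0.0
18.57 [ 0.4815 -0.3159  0.2072] [ 0.6575 -0.9374 -0.2264] 0.0648 0.0
[([332.8, 172.9], 0.73)]
```

View pics/c6.png

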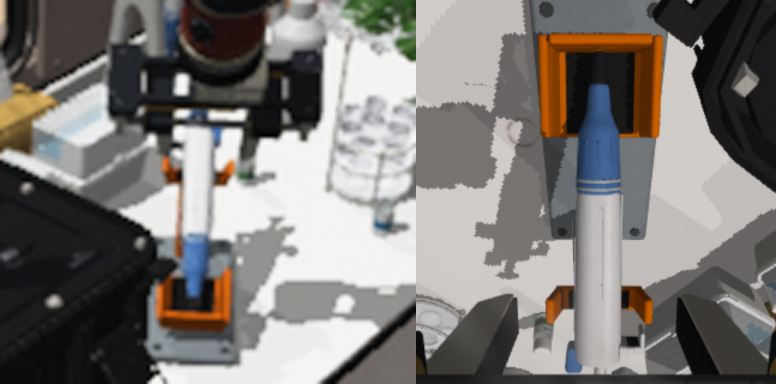

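```bash
python3 - <<'E'
from h import *
Cn=C+.0021*N+.0006*xc; R=fr(yc-np.radians(.8),np.pi/6,-1); z=-R[:,2]; x=-R[:,0]
c=cam("wrist"); K,Rc,t=c; 
im=cv2.imread("pics/w6.png"); print([(r,im[r,282].tolist()) for r in range(146,170,2)])
for dx in(-2,0,2,4): print(dx,proj(c,Cn+x*(-.037+dx/1000)+z*.015))
q=np.array([bot.tip_of("blue_pipette","wrist")[0]["at"]]); print(q,proj(c,Cn))
E
```

```text
[(146, [145, 98, 64]), (148, [146, 98, 65]), (150, [140, 121, 108]), (152, [162, 155, 154]), (154, [149, 99, 63]), (156, [148, 104, 75]), (158, [162, 158, 158]), (160, [151, 100, 65]), (162, [161, 141, 130]), (164, [187, 188, 191]), (166, [187, 189, 191]), (168, [187, 188, 192])]
-2 [[282.6057 156.9804]]
0 [[282.6039 159.6841]]
2 [[282.6021 162.3775]]
4 [[282.6004 165.0606]]
[[283.1 204.5]] [[282.4893 203.1157]]
```

```bash
python3 -c "
from bench import bot
print(bot.close_job())"
```

```text
the job is handed in; nothing more can be done
None
```

The blue pipette is lying in both forks of the cradle, plunger end up the slope and tip within a few mm of the end stop; it is released, the white pipette was not touched, and the job was handed in at about 19 s with no verdict returned.

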